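# Latch the blue flight case

## Robot

A 6-joint arm with a two-finger parallel gripper is mounted at the origin on a cart in front of the work surface, level with it; the furniture and walls round the work are solid. World frame = base frame: x ahead of the robot, y to its left, z up, the work surface at z = 0. Lengths are in m, angles in rad, forces in N, time in s.
With the tool pointing down it reaches from about 0.275 to 0.825 m from the base axis. Payload 4.9 kg.
Tool frame: the origin (TCP) lies midway between the tips of the shut fingers; the grasp point (between the pads) lies 19 mm behind it (grip_point_offset is the distance from the TCP to the grasp point, in m); z points along the fingers, y is the line along which they close (so a half turn about z gives the same grasp; the last joint's range is limited). The gripper opens to 85 mm and grips with 20 to 120 N. Pads are 22 mm wide; open, the fingers measure 114 mm over their backs; the gripper's body (76 mm by 85 mm) begins 54 mm behind the grasp point. The pads swing forward as they close: fully open they stand 13 mm farther back than shut.
Start: joints at [-1.394, 0.326, -0.193, 1.052, 0, 1.437], TCP at [0.168, -0.524, 0.231] pointing down, gripper open.
Joint ranges: [-2.65, 2.65], [-0.97, 1.79], [-1.3, 1.35], [-1.93, 2.1], [-1.47, 1.37], [-3.14, 3.14]. Speed limits (rad/s): [2.57, 2.57, 3.14, 3.14, 3.14, 3.14].

## Interface

Orientations are given as a rotation vector (axis times angle).
In Python, from cell import * gives the robot as it stands. Calls block until the motion is done:
- movep(position, orientation): joint-space move of the TCP to a pose.
- move_l(position, velocity=0.15, rot=None, until_force=None): straight line of the TCP; rot=None keeps the orientation; velocity is the mean speed in m/s. With until_force (N) it stops when the force on the tool has changed by that much, and returns True; else False.
- set_joints(angles): joint-space move.
- let_go() and grab(newtons=None): open the fingers fully, or close them until they stop; newtons is the grip in N (None keeps the last).
- sleep(seconds).
- ik(position, orientation): joint angles nearest the present ones, or None.
- get_state(): the state.
- grab_frame(name): name is "side" or "top"; returns a dict with "img" (480x640x3 uint8, red, green, blue), "fx", "fy", "cx", "cy" (pixels), "cam_to_world" (4x4, takes a point from camera to world coordinates). Camera axes: x right, y down, z forward; pixel columns grow to the right and rows downward; lengths in m; the calibration is good to about 2 mm. A picture is of the moment at which its call begins. There is no depth.
A pose or a line that the arm cannot do raises MotionError and nothing moves.
- sign_off(): hands the job in; it is judged then, once.
Trained networks look in the newest picture that a camera, given by its name, has taken for a name from the list of things; names that differ only in an ending like _2 or _b are one class to them, and where a whole thing is asked for, a point or a joint stands for the part that bears it (a point fixed in the world has none). Each returns a list of dicts, best first, with "score" (0 to 1); they miss things now and then, are a little off and sometimes report something else, mostly with a low value. They report only what shows in the picture. A call takes as long as a camera call. They do not tell look-alikes from the thing itself.
- spot_in(camera, name): "centre" ([column, row] in pixels, amid what is visible of it).
- silhouettes(camera, name): "mask" (480x640 bool, what is visible of it) and "centre" ([column, row] in pixels, amid what is visible of it).
- tip_of(camera, name): "centre" ([column, row] in pixels: a listed point, or the origin of a listed thing).
The state is a dict: "clock": time; "q": joint angles; "joint_velocities": joint speeds; "tau": joint torques, N m; "position": TCP position; "eef_rot": TCP orientation; "contact_force": force on the tool from outside, world axes, zero at the start; "wrist_torque": the same for the moment, N m; "finger_gap": opening from 0.0 (shut) to 1.0 (fully open); "grasp_force": force on a finger pad.
Only numpy, scipy, OpenCV 4.12 (cv2) and the standard library are available. Lean on these libraries where they do the work, as an engineer would, in place of code of your own. Each camera call takes 0.05 s, during which the arm holds its last target. There are 200 camera calls.

## Task

Two small flight cases stand on the bench with their draw latches undone. Close the blue one: swing its wire loop over the brass hook, then push the lever back and press it down flat past centre so that the loop is drawn tight and stays latched. Leave the red case's latch undone, as it is.

Things in the scene. Friction and masses are not known exactly. Their poses are not given: they have to be found in the camera images.
- blue_case: Flight case, blue panels, aluminium edges, 160 x 130 x 90 mm (its x, y, z), fixed to the bench. Origin: centre of its underside; top at z = 90 mm, with one steel draw latch that moves in the plane y = 0. The lever's hinge lies along y at x = 0, z = 104 mm; the brass hook stands on the +x side. The wire loop swings freely on a pin in the lever, 16 mm from the hinge, and falls by its own weight.
- blue_lever (a joint): Blue case's lever, 22 mm wide, 4 thick, black-padded end 68 mm from its hinge. 0 = flat, end towards the case's -x; 1.57 = upright; starts at 2.1 to 2.35, leaning towards the hook (+x). Light; friction holds it where it is left. With the loop hooked it pulls from about 1.1 down (some 3 N at the end), goes over centre at about 0.2, then stays shut. Flat, its top is 107 mm above the bench.
- blue_bar (a point): Middle of the crossbar at the end of the blue case's loop: 6 mm wire, 41 mm wide outside, 29 mm clear inside, 62 mm from its pin, so it passes round the lever's end. At the start the loop is thrown back, leaning past upright to the case's -x, the bar 70 to 85 mm above the case's top. Pushed over the top towards +x it falls beyond the hook by itself while the lever leans that way.
- blue_keeper (a point): Seat of the blue case's brass hook, where the bar's middle lies when hooked: x = 50, z = 94 mm in the case. The hook is 20 mm wide, its post on the -x side of the seat; its lip, 5 mm above the seat and flared up to 13 mm, reaches 11 mm past it to +x. The bar comes down beyond the lip and is drawn in towards -x as the lever goes down. The hook is sprung and gives about 5 mm towards -x.
- red_bar (a point): Middle of the crossbar of the wire loop on the red-panelled flight case, which has the same size and latch as the blue one, also undone. To be left alone.
Not all that is in view belongs to the job. Leave any turquoise look-alike of the blue_case alone.

How it is judged:
On the way:
1. the blue case's loop has been laid over the hook: its bar lies low on the far side of the hook, the lever still up (z of blue_bar in the frame of blue_keeper below 0.004 m and x of blue_bar in the frame of blue_keeper above -0.003 m and value of joint blue_lever above 0.7 rad), for 0.2 s.
At the end, for the whole second after the job is handed in: The blue case's lever lies flat (under 0.12 rad from fully down) and at rest, with the loop's bar drawn into the hook (within 8 mm of its seat) (value of joint blue_lever below 0.12 rad and velocity of joint blue_lever below 0.1 rad/s and distance between blue_bar and blue_keeper below 0.008 m); the robot touches nothing.
It fails at once if the red case's latch is disturbed (its loop's bar moves more than 30 mm) (distance of red_bar from where it was at the start of the episode above 0.03 m).
It also fails if it takes over 38 s, if anything falls off the work surface, if the arm or the gripper's body presses on something with over 40 N, if the wrist force passes 120 N, or if a joint passes its speed limit or range.

## Working session

There is one attempt and no reset: what is moved stays moved. The work goes in short steps, each a Python script; the robot and the scene stay as the last script left them, time stands still between calls to the robot, and variables do not carry over. Pictures are saved under pics/ and viewed, at most 10 in all, crops included, and the job is handed in when it is done.

```bash
mkdir -p pics; ls
python3 - <<'E'
from cell import *
import cv2,numpy as np
fs={}
for c in("top","side"):
    f=grab_frame(c); cv2.imwrite(f"pics/{c}0.png",f["img"][:,:,::-1])
    print(c,f["fx"],f["cx"],f["cy"],np.round(f["cam_to_world"],3).tolist())
    for n in("blue_case","blue_bar","blue_keeper","blue_lever","red_bar"):
        print(n,[(np.round(d["centre"]).tolist(),round(d["score"],2)) for d in tip_of(c,n)] if n!="blue_lever" else [(np.round(d["centre"]).tolist(),round(d["score"],2)) for d in spot_in(c,n)])
print(get_state()["clock"])
E
```

```text
pics
top 540.2388149524764 323.5760185148949 235.0429668810338 [[0.006, -0.993, 0.117, 0.417], [-1.0, -0.003, 0.022, -0.019], [-0.022, -0.117, -0.993, 1.189], [0.0, 0.0, 0.0, 1.0]]
blue_case [([321.0, 259.0], 0.83), ([415.0, 261.0], 0.72)]
blue_bar [([432.0, 267.0], 0.65)]
blue_keeper [([313.0, 232.0], 0.56), ([421.0, 233.0], 0.49)]
blue_lever [([316.0, 266.0], 0.89), ([425.0, 249.0], 0.73)]
red_bar [([199.0, 252.0], 0.54)]
side 455.0152421082853 325.70675945598595 236.10254541286983 [[-0.987, -0.102, 0.126, 0.413], [-0.161, 0.521, -0.838, 0.76], [0.02, -0.847, -0.531, 0.572], [0.0, 0.0, 0.0, 1.0]]
blue_case [([334.0, 280.0], 0.85), ([345.0, 227.0], 0.74)]
blue_bar [([316.0, 243.0], 0.52), ([360.0, 164.0], 0.51), ([348.0, 227.0], 0.35)]
blue_keeper [([309.0, 238.0], 0.69), ([328.0, 194.0], 0.51)]
blue_lever [([350.0, 238.0], 0.93), ([348.0, 175.0], 0.63)]
red_bar [([321.0, 275.0], 0.72)]
0.6
```

Run:
```python
import cv2,numpy as np
a=cv2.imread("pics/top0.png")[180:330,150:490];b=cv2.imread("pics/side0.png")[120:350,230:450]
a=cv2.resize(a,(680,300),interpolation=cv2.INTER_CUBIC)
cv2.imwrite("pics/topc.png",a); cv2.imwrite("pics/sidec.png",cv2.resize(b,None,fx=2.6,fy=2.6,interpolation=cv2.INTER_CUBIC))
```

```text
(no output)
```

View pics/top0.png

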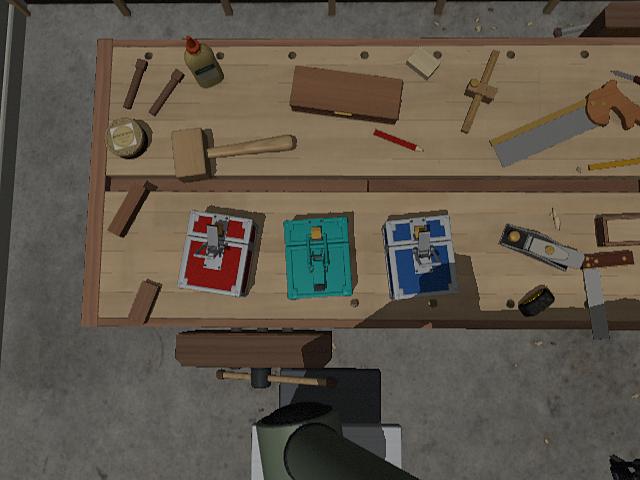

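View pics/topc.png

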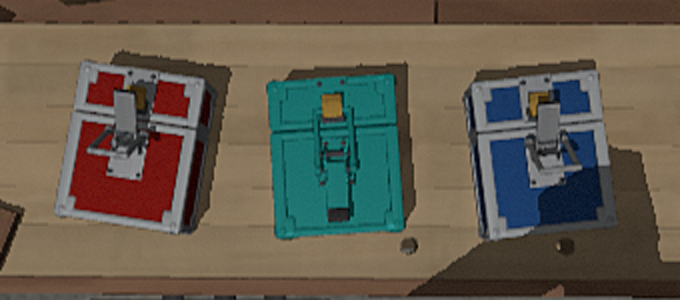

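View pics/sidec.png

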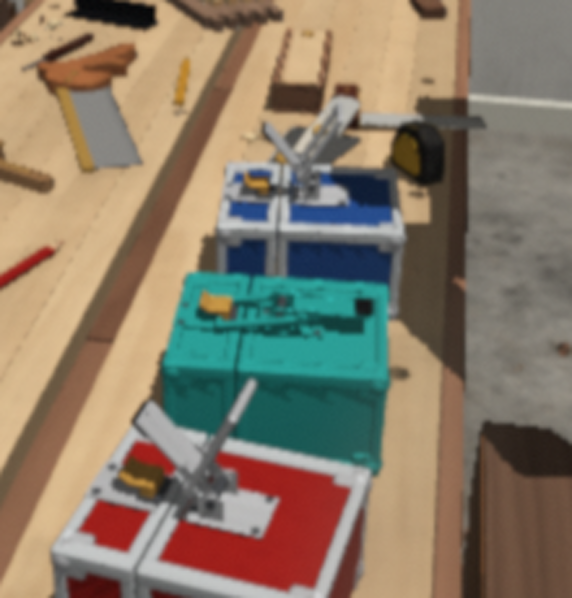

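The candidates for the blue case, by their centres in the top view, are turquoise (320,258), already latched, and blue-panelled (420,257), with aluminium edges, the lever leaning to +x and the loop thrown back. Red is at (217,252). The enlarged crop shows that the blue-panelled one fits, at side-view pixels of about (350,190). Its hook is at (421,233) in the top view, and its loop bar is near (432,267) top and (360,164) side. Next I fit its pose.

```bash
cat > h.py <<'E'
from cell import *
import cv2,numpy as np
from scipy.optimize import least_squares
from scipy.spatial.transform import Rotation as R
def proj(f,P):
    P=np.atleast_2d(P);T=np.linalg.inv(f["cam_to_world"]);p=P@T[:3,:3].T+T[:3,3]
    return np.c_[f["fx"]*p[:,0]/p[:,2]+f["cx"],f["fy"]*p[:,1]/p[:,2]+f["cy"]]
def tow(pose,P):
    x,y,a=pose;P=np.atleast_2d(P).astype(float)
    c,s=np.cos(a),np.sin(a)
    return np.c_[x+c*P[:,0]-s*P[:,1],y+s*P[:,0]+c*P[:,1],P[:,2]]
def fit2(fs,px,x0):  # triangulate
    return least_squares(lambda X:np.concatenate([(proj(f,X)[0]-p) for f,p in zip(fs,px)]),x0)
E
python3 - <<'E'
from h import *
ft=grab_frame("top");fs=grab_frame("side")
# corners order: +x+y, +x-y, -x-y, -x+y (top face)
C=np.array([[.08,.065,.09],[.08,-.065,.09],[-.08,-.065,.09],[-.08,.065,.09],[.05,0,.094]])
t=np.array([[385,220],[448.5,215],[456,292.5],[391.5,298.5],[421,233]])
s=np.array([[315.4,202.7],[318.5,183.5],[383,188.5],[384.6,209],[328,194]])
fun=lambda p:np.concatenate([(proj(ft,tow(p,C))-t).ravel(),(proj(fs,tow(p,C))-s).ravel()])
r=least_squares(fun,[.37,-.2,0],loss="soft_l1");print(r.x,np.round(r.fun.reshape(-1,2),1).tolist())
for c,f in(("top",ft),("side",fs)):
    print(c,"origin proj",proj(f,tow(r.x,[0,0,0])))
b=fit2([ft,fs],[(432,267),(360,164)],tow(r.x,[-.03,0,.165])[0]);print("bar",b.x,b.fun)
c,s_=np.cos(r.x[2]),np.sin(r.x[2]);d=b.x[:2]-r.x[:2];print("bar in case",c*d[0]+s_*d[1],-s_*d[0]+c*d[1],b.x[2])
for n,P in(("lever2.2",[.04,0,.159]),("hinge",[0,0,.104]),("bar",[-.03,0,.165])):print(n,proj(ft,tow(r.x,P)),proj(fs,tow(r.x,P)))
for d in silhouettes("side","blue_lever")[:3]:
    m=d["mask"];y,x=np.nonzero(m);print(d["score"],x.min(),x.max(),y.min(),y.max())
f=cv2.imread("pics/side0.png")[140:215,300:400];cv2.imwrite("pics/s2.png",cv2.resize(f,None,fx=7,fy=7,interpolation=cv2.INTER_CUBIC))
E
```

```text
[ 0.50288201 -0.19132057  0.07716433] [[0.1, 0.5], [0.1, 0.8], [0.4, 1.7], [0.4, 0.3], [-2.5, -0.6], [-3.2, 3.2], [-0.6, -2.4], [-0.0, -3.8], [-0.4, 1.1], [-0.0, -2.0]]
top origin proj [[414.02490609 260.13053994]]
side origin proj [[347.48007537 227.76952992]]
bar [ 0.48019272 -0.20099782  0.16487829] [-0.04566702 -1.06371378  1.26661386  0.15606412]
bar in case -0.023367772162303273 -0.00789939163930339 0.16487829172112087
lever2.2 [[424.13858688 233.39612792]] [[333.01539656 166.48430138]]
hinge [[421.52210443 256.43998007]] [[349.51587633 189.38400442]]
bar [[428.11359558 269.74032683]] [[364.15836281 165.64446465]]
0.9 313 373 232 246
0.7 332 360 162 189
```

View pics/s2.png

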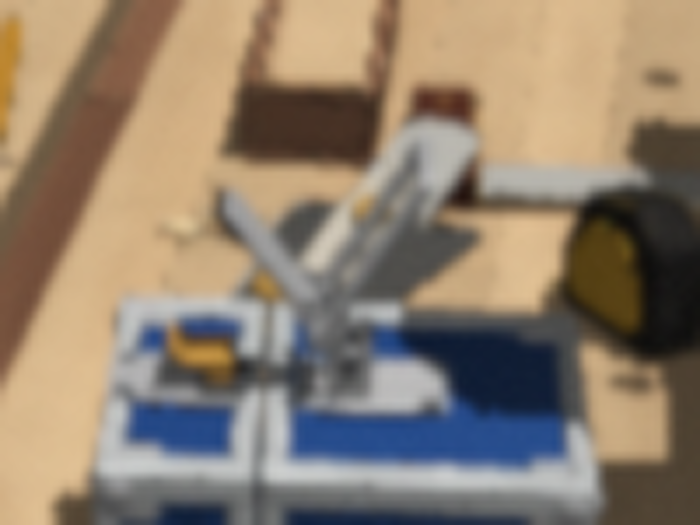

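The blue case is at (0.503, -0.191) with yaw 0.077, and both views agree on the lever (332,168) and bar (362,159). I'll push the loop over now.

```bash
cat >> h.py <<'E'
POSE=np.array([.5029,-.1913,.0772])
ROTS=[(R.from_euler("z",POSE[2]+k)*R.from_euler("x",np.pi)).as_rotvec() for k in(0,np.pi)]
def W(x,z,y=-.002): return tow(POSE,[x,y,z])[0]
E
python3 - <<'E'
from h import *
qs=[(ik(W(-.065,.24),r)) for r in ROTS]
print([None if q is None else np.round(q,2).tolist() for q in qs])
ok=[i for i in(0,1) if qs[i] is not None]
i=min(ok,key=lambda i:abs(qs[i][5]-get_state()["q"][5]));open("roti","w").write(str(i));r=ROTS[i]
grab(30); movep(W(-.065,.24),r)
move_l(W(-.065,.157))
for x,z in((-.03,.160),(0,.170),(.018,.172)): move_l(W(x,z),velocity=.08)
print(np.round(get_state()["contact_force"],2))
sleep(.3)
move_l(W(.02,.24));move_l(W(.085,.24))
for c in("top","side"):
    f=grab_frame(c);cv2.imwrite(f"pics/{c}1.png",f["img"][:,:,::-1])
    print(c,[[(np.round(d["centre"]).tolist(),round(d["score"],2)) for d in tip_of(c,n)] for n in("blue_bar","blue_keeper")], proj(f,W(.066,.093,0)))
a=cv2.imread("pics/top1.png")[190:310,370:470];b=cv2.imread("pics/side1.png")[130:230,290:400]
cv2.imwrite("pics/c1.png",np.hstack([cv2.resize(x,(390,460),interpolation=cv2.INTER_CUBIC) for x in(a,b)]))
print(get_state()["clock"])
E
```

```text
[[-0.58, 0.19, -0.35, 1.03, 0.0, 2.49], [-0.58, 0.19, -0.35, 1.03, 0.0, -0.66]]
[-0.7   0.18  0.12]
top [[([317.0, 233.0], 0.6)], [([318.0, 233.0], 0.65)]] [[417.66180722 224.66316146]]
side [[([316.0, 242.0], 0.66)], [([330.0, 191.0], 0.55), ([308.0, 240.0], 0.45)]] [[321.13948431 192.05105639]]
7.0667
```

View pics/c1.png

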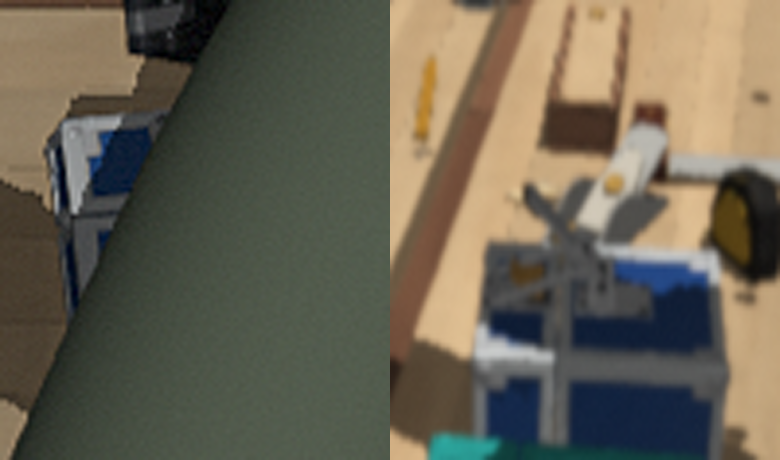

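In the side crop the loop is now down, its wires running left to the far side of the hook, and the lever still leans to +x with its end near (535,190). Next I swing the lever back and press it flat.

Run:
```python
from h import *
move_l(W(.085,.150)); move_l(W(.013,.150),velocity=.1)
print(np.round(get_state()["contact_force"],2))
for d in(75,60,45,30,18,8):
    t=np.radians(d);k=d/90;r=.055-.009*k;h=.011*k**.5
    move_l(W(-r*np.cos(t)+.002*np.sin(t)+h,.104+r*np.sin(t)+.003*np.cos(t)),velocity=.08)
    print(d,np.round(get_state()["contact_force"],1))
hit=move_l(W(-.055,.103),velocity=.02,until_force=18)
s=get_state();print(hit,s["position"],np.round(s["contact_force"],1),s["clock"])
move_l(W(-.055,.2));move_l(W(-.20,.26),velocity=.25)
f=grab_frame("side");cv2.imwrite("pics/side2.png",f["img"][:,:,::-1])
print([[(np.round(d["centre"]).tolist(),round(d["score"],2)) for d in tip_of("side",n)] for n in("blue_bar","blue_keeper")],proj(f,W(.05,.094,0)))
b=f["img"][140:220,300:400,::-1]
cv2.imwrite("pics/c2.png",cv2.resize(b,(700,560),interpolation=cv2.INTER_CUBIC));print(get_state()["clock"])
```

```text
[ 0.38  0.4  -0.57]
75 [-0.5  0.  -0.2]
60 [ 0.4 -0.3 -0.2]
45 [0.6 0.5 0.4]
30 [ 0.   0.6 -0. ]
18 [ 0.6 -0.1  0.6]
8 [-0.4  0.3 -0.2]
False [ 0.44826778 -0.19759464  0.10304012] [-0.   0.6 -0.4] 11.3333
[[([314.0, 238.0], 0.68), ([319.0, 190.0], 0.54)], [([328.0, 193.0], 0.52), ([308.0, 240.0], 0.5)]] [[327.95192292 192.05033307]]
13.0583
```

View pics/c2.png

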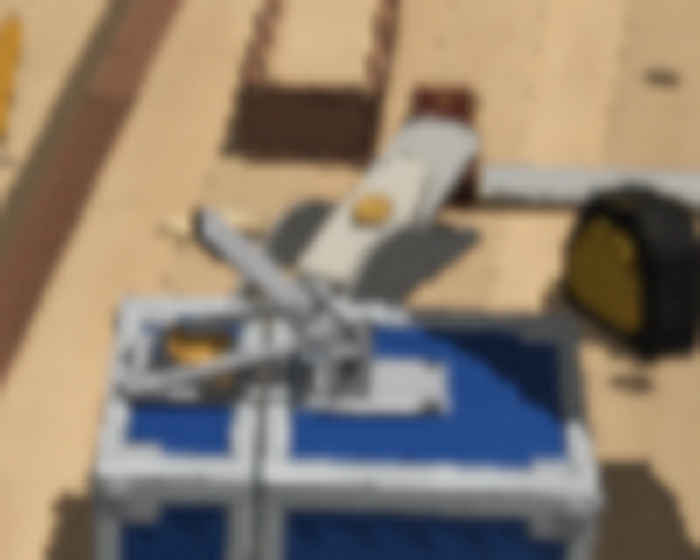

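The lever did not move and now leans lower, with its end at about (329,171), so the finger passed above it. The loop lies properly over the hook. I'll measure the lever's angle and go in lower.

Run:
```python
from h import *
f=grab_frame("side")
for t in np.arange(2.2,2.75,.1): print(round(t,2),proj(f,W(-.068*np.cos(t),.104+.068*np.sin(t),0)).round(1))
r=ROTS[int(open("roti").read())]
move_l(W(-.1,.24));move_l(W(.095,.24),velocity=.25)
print(move_l(W(.095,.122),velocity=.2,until_force=12))
for x,z in((.05,.124),(.03,.140),(.013,.150)):
    print(move_l(W(x,z),velocity=.08,until_force=15),get_state()["contact_force"].round(2) if hasattr(get_state()["contact_force"],"round") else get_state()["contact_force"])
f=grab_frame("side");b=f["img"][120:220,290:415,::-1]
cv2.imwrite("pics/c3.png",cv2.resize(b,(700,560),interpolation=cv2.INTER_CUBIC));print(get_state()["clock"])
```

```text
2.2 [[333.  166.5]]
2.3 [[330.6 168.1]]
2.4 [[328.4 170. ]]
2.5 [[326.5 172. ]]
2.6 [[324.8 174.2]]
2.7 [[323.4 176.5]]
False
True [0.26 0.14 1.84]
False [ 0.68 -0.58 -0.04]
False [-0.55 -0.75 -0.12]
17.1333
```

View pics/c3.png

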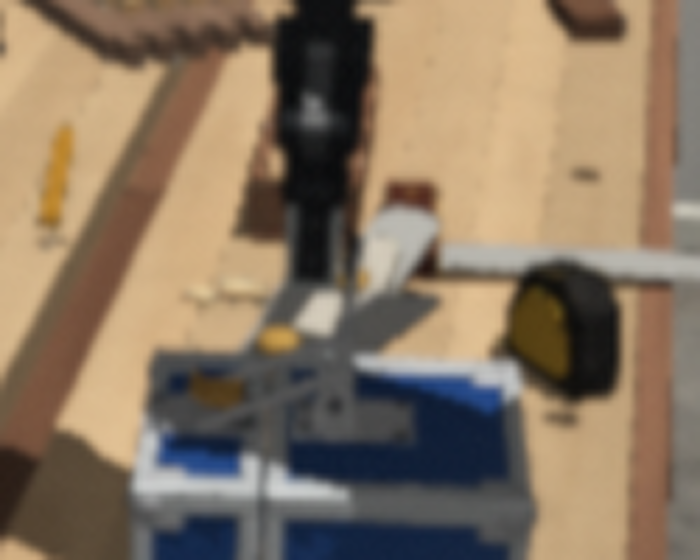

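The lever now stands upright against the right side of the finger, at about (347,240–390) in the crop, and the loop still lies over the hook. I continue the arc.

Run:
```python
from h import *
for d in(75,60,45,30,18,8):
    t=np.radians(d);k=d/90;r=.055-.009*k;h=.011*k**.5
    move_l(W(-r*np.cos(t)+.002*np.sin(t)+h,.104+r*np.sin(t)+.003*np.cos(t)),velocity=.08)
    print(d,np.round(get_state()["contact_force"],1))
hit=move_l(W(-.055,.103),velocity=.02,until_force=20)
s=get_state();print(hit,s["position"],np.round(s["contact_force"],1),s["clock"])
move_l(W(-.055,.2));move_l(W(-.20,.26),velocity=.25)
f=grab_frame("side");b=f["img"][140:220,300:400,::-1]
print([[(np.round(d["centre"]).tolist(),round(d["score"],2)) for d in tip_of("side",n)] for n in("blue_bar","blue_keeper")],proj(f,W(.05,.094,0)))
cv2.imwrite("pics/c4.png",cv2.resize(b,(700,560),interpolation=cv2.INTER_CUBIC));print(get_state()["clock"])
```

```text
75 [0.3 0.4 0.3]
60 [ 0.2  0.  -0.1]
45 [ 0.4 -0.1 -0. ]
30 [0.7 0.1 0.4]
18 [1.8 0.5 0.2]
8 [ 0.9 -0.2 -0.7]
True [ 0.45113978 -0.19761113  0.1087495 ] [-1.8  2.1  8.9] 19.4667
[[([317.0, 240.0], 0.47), ([330.0, 190.0], 0.46)], [([309.0, 241.0], 0.57), ([329.0, 194.0], 0.43)]] [[327.95192292 192.05033307]]
21.1583
```

View pics/c4.png

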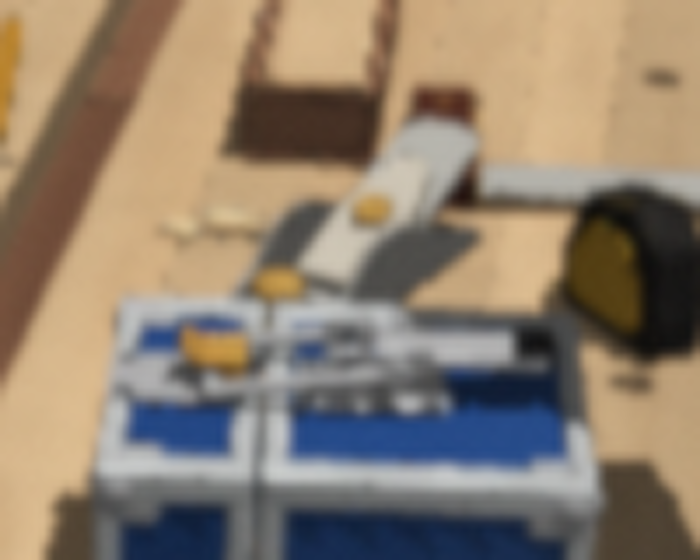

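The lever lies back flat, its black pad at about (540,345) in the crop, and the loop is drawn under the hook near (215,350). There is time for one firmer press to make sure it is fully home.

Run:
```python
from h import *
move_l(W(-.055,.2),velocity=.3);move_l(W(-.055,.118),velocity=.2)
for z in(.102,):
    hit=move_l(W(-.055,z),velocity=.015,until_force=32);s=get_state();print(hit,np.round(s["position"],4),np.round(s["contact_force"],1))
move_l(W(-.055,.2));move_l(W(-.20,.26),velocity=.25);sleep(.3)
f=grab_frame("side");b=f["img"][140:220,300:400,::-1]
print([[(np.round(d["centre"]).tolist(),round(d["score"],2)) for d in tip_of("side",n)] for n in("blue_bar","blue_keeper")])
for t in(0,.1,.2):print(t,proj(f,W(-.068*np.cos(t),.104+.068*np.sin(t),0)))
cv2.imwrite("pics/c5.png",cv2.resize(b,(700,560),interpolation=cv2.INTER_CUBIC));print(get_state()["clock"])
```

```text
True [ 0.4483 -0.1976  0.1087] [-2.5  1.  11.1]
[[([330.0, 191.0], 0.65), ([315.0, 243.0], 0.62)], [([330.0, 195.0], 0.5), ([308.0, 238.0], 0.5)]]
0 [[378.89050475 191.02492522]]
0.1 [[378.98439513 188.36626196]]
0.2 [[378.78122305 185.69988542]]
25.1417
```

View pics/c5.png

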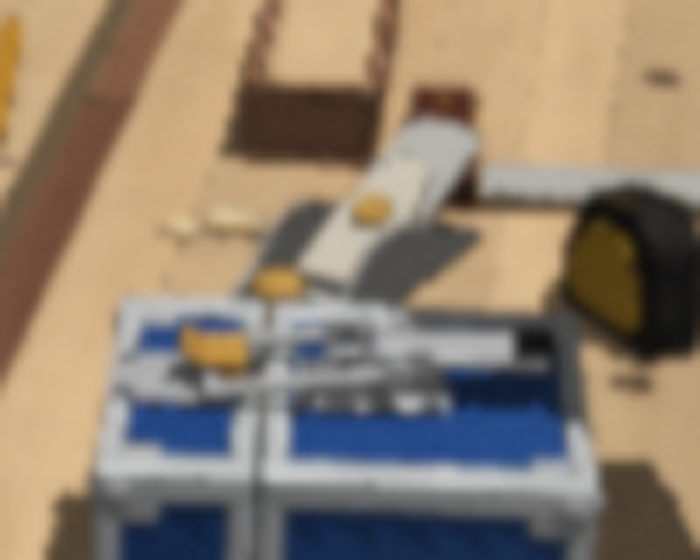

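The picture is unchanged: the lever is flat against its stop (same contact height at the higher force), and the bar at (330,191) is in the hook. Signing off.

```bash
python3 -c "
from cell import *
print(sign_off())"
```

```text
the job is handed in; nothing more can be done
None
```

The blue case is latched: its loop is in the hook and the lever is flat against its stop. I did not go near the red latch or the turquoise look-alike, and the job was handed in at about 25 s; the sign-off gave no verdict.

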